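# Close the microscope light source's access cover

## Task

Swing the desk lamp's arm well aside, so that its head is clear of the light-source housing's fastener by at least 16 cm (centre to centre) and stays there. Then turn the quarter-turn fastener on the housing's cover until its slot lines up with the index lines, and only after that press the sprung cover fully home against its frame with the fingers. Finish while still holding the cover pressed home, slot lined up, and leave the other things on the desk where they are.

Things in the scene. Friction and masses are not known exactly. Their poses are not given: they have to be found in the camera images.
- housing: white sheet-metal light-source housing fixed to the desk, 160 mm (its x, depth) by 220 mm (its y) by 100 mm high, louvres on its sides; origin at the centre of its underside; x points away from the robot, y to the left, at yaw 0. Its top is a frame 20 mm wide, upper face at height 100 mm, around the aluminium cover
- cover_press (a point): bare spot on the upper face of the flat aluminium cover plate (116 mm along housing x by 176 mm along housing y, 6 mm thick, lying level inside the housing's top frame, centred on it); the point is on the face, 40 mm from the cover's centre along -y of the housing, 75 mm from the fastener's axis. At the start the face is at height 108 mm (8 mm proud of the frame); fully home it is flush at 100 mm. The cover only moves straight up and down and does not tilt
- cover (a joint): how far the cover is pushed down, m: 0 = sprung up (8 mm proud), 0.008 = home against the frame (hard stop). Springs lift it back when it is let go; about 6 N starts it down and about 12 N holds it home
- fastener_grip (a point): quarter-turn fastener on the cover: upright steel wing 38 mm long, 10 mm thick, on a flat disc 40 mm across and 4 mm thick; a dark slot runs along the wing's top. The point is on the turning axis, 22 mm above the cover's face (wing from 4 to 34 mm above the face); its x runs along the wing and slot, its z up. The axis is 35 mm from the cover's centre along +y of the housing. Rides up and down with the cover
- fastener (a joint): angle of the fastener, rad, growing counter-clockwise seen from above: 0 = slot in line with the two dark index lines on the cover beside the disc (which run along housing x). Starts between 0.8 and 1.5, so it is turned clockwise; stops at -0.35 and 1.75. It turns with a light friction (0.08 N m), with the cover up, no pushing needed, and stays where left
- lamp_handle (a point): upright black round handle, 16 mm diameter, on top of the lamp's head (white disc 96 mm across, 18 mm thick, underside at height 200 mm, top 218 mm). The point is on the handle's axis at height 246 mm; the handle runs from 218 to 268 mm height. At the start the head hangs over the fastener, up to about 70 mm off its axis
- lamp_pivot (a point): vertical pivot of the lamp arm on its fixed post behind the housing, point on its axis at height 210 mm (arm's height; hub up to 227 mm, 36 mm across). The handle swings about it at 240 mm radius; the arm is a level bar 18 mm wide, 12 mm thick, from the pivot to the head
- lamp_arm (a joint): swing of the lamp arm, rad, growing counter-clockwise seen from above, 0 = pointing from the post straight back over the housing (along the stand's -x, about towards the robot); stops at -1.3 and 1.3; starts within 0.12 of 0; may be swung to either side. Stiff: about 2 N at the handle moves it and it stays where it is left
- slide_box_mid (a point): grey slide box 90 x 35 x 30 mm, left of the housing; the point is its centre, half-way up. A bystander: leave it where it is
- oil_bottle_mid (a point): small amber bottle 32 mm diameter, 70 mm tall, right of the housing; the point is its centre, half-way up. A bystander: leave it where it is
- petri_dish_mid (a point): clear flat dish 94 mm diameter, 16 mm high, right of and behind the housing; the point is its centre, half-way up. A bystander: leave it where it is
- mouse_mid (a point): black computer mouse 105 x 60 x 32 mm, front right; the point is its centre, half-way up. A bystander: leave it where it is
- mug_mid (a point): white mug 80 mm diameter, 90 mm tall, on the right; the point is its centre, half-way up. A bystander: leave it where it is
- screwdriver_grip (a point): screwdriver lying on the desk, front left; the point is the middle of its handle. A bystander: leave it where it is

How it is judged (in metres and radians):
On the way, in this order (a step that is already met when the one before it is completed fails the run):
1. the lamp's handle is more than 160 mm (horizontally) from the fastener's axis (horizontal distance between lamp_handle and fastener_grip above 0.16 m), for 0.2 s.
2. the fastener's slot is within 0.15 rad of the index lines (horizontal distance between lamp_handle and fastener_grip above 0.16 m and value of joint fastener between -0.15 and 0.15 rad), for 0.2 s.
3. the fingers press the cover home, slot lined up (all of step 2 and value of joint cover above 0.0065 m and contact force between the fingers and cover above 4 N), for 0.3 s.
At the end, for the whole second after the job is handed in: The fingers press on the cover (or its fastener) with more than 4 N and keep it at least 6.5 mm of its 8 mm down, the slot is within 0.15 rad of the index lines, and the lamp's handle is more than 160 mm horizontally from the fastener's axis (all of step 3); the arm keeps its last pose, push and grip.
It fails at once if a bystander is moved more than 30 mm (distance of any of slide_box_mid, oil_bottle_mid, petri_dish_mid, mouse_mid, mug_mid, screwdriver_grip from where it was at the start of the episode above 0.03 m).
It also fails if it takes over 72 s, if anything falls off the work surface, if the arm or the gripper's body presses on something with over 40 N, if the wrist force passes 120 N, or if a joint passes its speed limit or range.

## Robot

A 6-joint arm with a two-finger parallel gripper is mounted at the origin on the work surface. World frame = base frame: x ahead of the robot, y to its left, z up, the work surface at z = 0. Lengths are in mm, angles in rad, forces in N, time in s.
With the tool pointing down it reaches from about 350 to 775 mm from the base axis. Payload 7.3 kg.
Tool frame: the origin (TCP) lies midway between the tips of the shut fingers; the grasp point (between the pads) lies 19 mm behind it; z points along the fingers, y is the line along which they close (so a half turn about z gives the same grasp; the last joint's range is limited). The gripper opens to 92 mm and grips with 3 to 60 N. Pads are 19 mm wide; open, the fingers measure 130 mm over their backs; the gripper's body (75 mm by 190 mm) begins 47 mm behind the grasp point.
Start: joints at [-1.338, 0.342, 1.524, -0, 1.275, -0.146], TCP at [194.171, -487.793, 226.741] pointing down, gripper open.
Joint ranges: [-2.53, 2.53], [-0.77, 2.02], [0.04, 2.7], [-1, 4.14], [0.28, 2.66], [-3.11, 3.11]. Speed limits (rad/s): [2.57, 2.57, 3.14, 3.14, 3.14, 3.14].

## Interface

Orientations are given as [roll, pitch, yaw] about the fixed x, y, z axes, in that order (R = Rz(yaw) Ry(pitch) Rx(roll)).
In Python, from plant import bot gives the robot as it stands. The module is installed in compiled form; this text tells all that it offers.
- The arm moves only by the shell command python3 -m crank 'ROWS' [OPENING]. ROWS is JSON, a list of rows, each a list of 6 numbers: the shift along the tool's x, y, z in m, then the turn, a rotation vector about the tool's x, y, z in rad. In form: [[dx, dy, dz, wx, wy, wz], ...]. A call has 1 to 5 rows; each row shifts and turns the commanded pose from where the row before left it, along the tool's axes as they then stand; what a row does not reach is not made up. A row lasts 1/8 s, in which the tool goes at most 62.5 mm and 10.7 degrees, less where a joint would pass 70% of its speed; a pose out of reach is approached as far as the arm can. A call is refused whole if a number of a shift passes 0.0625 or a number of a turn 0.188, either way. A call with a gripper value outside its range is refused whole. OPENING is the opening in per cent of the stroke, from 0 (shut) to 100 (fully open), set as the call begins (- or left out, the last holds). The fingers move at their own pace and stop on an object; the grip force is fixed at half the most. Time passes only in rows, so rows that do not move let the fingers close. It gives the time, the measured TCP pose, the force, the opening and the grip force at its end, in the units of the state.
- bot.get_obs(): the state, without advancing time (a new reading comes with each control period).
- bot.capture(name): name is "side" or "top" or "wrist"; returns a dict with "color" (384x512x3 uint8, blue, green, red), "fov_y" (degrees; the focal length in pixels is half the picture's height over the tangent of half this angle, whatever the lens; pixels are square), "cx", "cy" (the principal point, pixels), "extrinsics" (4x4, takes a point from world to camera coordinates); the wrist camera has in their place "tool_from_camera" (4x4, takes a point from camera to tool coordinates, whose origin is the TCP and whose axes are the flange's). Camera axes: x right, y up, looking along -z (the intrinsics and any distortion apply to the point x, -y, -z); pixel columns grow to the right and rows downward; lengths in mm; the calibration is good to about 2 mm. The wrist camera is an equidistant fisheye: a pixel r from the principal point sees the ray r / f radians off the axis. A picture is of the moment at which its call begins: read the wrist's pose just before it. There is no depth.
- bot.close_job(): hands the job in; it is judged then, once.
The state is a dict: "time": time; "joint_positions": joint angles; "dq": joint speeds; "tau": joint torques, N m; "tool_pos": TCP position; "tcp_rot": TCP orientation; "contact_force": force on the tool from outside, world axes, zero at the start; "moment": the same for the moment, N m; "grip_width": finger opening in mm; "finger_force": force on a finger pad.
Only numpy, scipy, OpenCV 4.12 (cv2) and the standard library are available. Lean on these libraries where they do the work, as an engineer would, in place of code of your own. Each camera call takes 0.05 s, during which the arm holds its last target. There are 200 camera calls.

## Working session

There is one attempt and no reset: what is moved stays moved. The work goes in short steps, Python scripts to look and compute and a shell command to move; the robot and the scene stay as the last step left them, time stands still between calls to the robot, and variables do not carry over. Pictures are saved under pics/ and viewed, at most 10 in all, crops included, and the job is handed in when it is done.

```bash
mkdir -p pics; python3 - <<'E'
from plant import bot
import cv2,pickle,numpy as np
d={}
print(bot.get_obs())
for n in("top","side"):
    c=bot.capture(n);d[n]=c;cv2.imwrite(f"pics/{n}0.png",c["color"])
    print(n,{k:v for k,v in c.items() if k!="color"})
pickle.dump(d,open("cap0.pkl","wb"))
im=np.hstack([d["top"]["color"],d["side"]["color"]])
E
```

```text
{'time': 0.0, 'joint_positions': array([-1.33798719e+00,  3.42719543e-01,  1.52502158e+00, -5.39992441e-06,
        1.27538600e+00, -1.45986561e-01]), 'dq': array([ 8.92121616e-04,  8.81119562e-04, -1.22274016e-06,  1.09805753e-03,
        1.95275318e-03, -1.06716793e-03]), 'tau': array([-1.19395327e-04, -4.31243598e+01, -2.44213468e+01,  7.15467031e-02,
        5.58741507e-02, -1.32240607e-04]), 'tool_pos': array([ 194.07697107, -487.37360174,  226.04501739]), 'tcp_rot': array([-3.14007375e+00, -2.18108748e-04,  3.78797107e-01]), 'contact_force': array([ 0.05015506, -0.2055362 , -0.42205   ]), 'moment': array([ 0.03432991,  0.05812425, -0.01270363]), 'finger_force': 0.0, 'grip_width': 91.88228927532262}
top {'fov_y': 54.37504963135319, 'cx': 259.9552547574514, 'cy': 190.86365793867213, 'extrinsics': array([[ 6.72702286e-03, -9.99730714e-01,  2.22091709e-02,
        -5.90175052e+01],
       [ 9.85685148e-01,  1.03708176e-02,  1.68277255e-01,
        -5.69360871e+02],
       [-1.68462268e-01,  2.07592450e-02,  9.85489481e-01,
        -1.34967571e+03],
       [ 0.00000000e+00,  0.00000000e+00,  0.00000000e+00,
         1.00000000e+00]])}
side {'fov_y': 57.2182175193102, 'cx': 254.2798177294271, 'cy': 187.66970129704364, 'extrinsics': array([[ 9.90664746e-01, -1.36141950e-01,  6.98066185e-03,
        -5.74240067e+02],
       [ 9.22487587e-02,  7.07208641e-01,  7.00960844e-01,
        -1.42466543e+02],
       [-1.00366961e-01, -6.93773239e-01,  7.13165595e-01,
        -1.13931185e+03],
       [ 0.00000000e+00,  0.00000000e+00,  0.00000000e+00,
         1.00000000e+00]])}
```

View pics/top0.png

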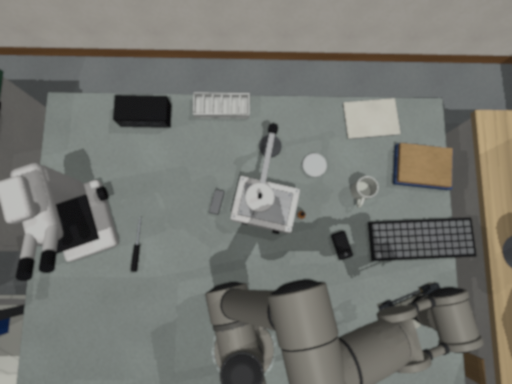

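View pics/side0.png

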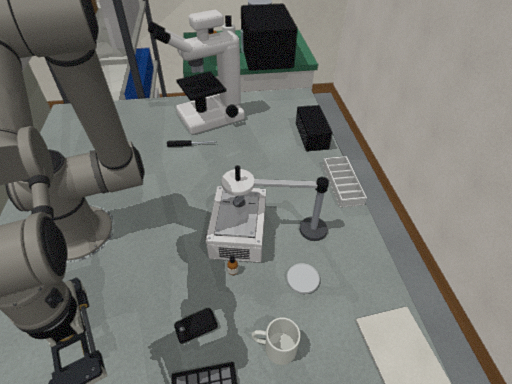

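The top view shows the lamp head at about (260,196), the pivot at (272,128) and the housing at about (265,203). In the side view the handle is at (238,172) and the pivot at (322,184). I'll enlarge both.

```bash
cat > h.py <<'E'
import numpy as np,cv2,pickle
from plant import bot
def ray(c,u,v):
    f=192/np.tan(np.radians(c["fov_y"]/2))
    E=c["extrinsics"];R=E[:3,:3];t=E[:3,3]
    d=R.T@np.array([(u-c["cx"])/f,-(v-c["cy"])/f,-1]);return -R.T@t,d
def plane(c,u,v,z):
    o,d=ray(c,u,v);return o+d*(z-o[2])/d[2]
def proj(c,p):
    f=192/np.tan(np.radians(c["fov_y"]/2))
    q=c["extrinsics"]@np.append(p,1);return c["cx"]+f*q[0]/-q[2],c["cy"]-f*q[1]/-q[2]
E
python3 - <<'E'
from h import *
d=pickle.load(open("cap0.pkl","rb"))
a=d["top"]["color"][110:250,205:345];b=d["side"]["color"][150:270,195:335]
r=lambda x:cv2.resize(x,(400*1,int(400*x.shape[0]/x.shape[1])),interpolation=cv2.INTER_CUBIC)
a=r(a);b=r(b);b=cv2.copyMakeBorder(b,0,400-b.shape[0],0,0,0)
cv2.imwrite("pics/crop.png",np.hstack([a,b]))
for n,u,v,z in(("top",260,194,268),("side",238,168,268),("top",272,128,227),("side",322,181,227)):
    print(n,plane(d[n],u,v,z).round())
E
```

```text
top [522. -50. 268.]
side [525. -57. 268.]
top [754. -89. 227.]
side [757. -96. 227.]
```

View pics/crop.png

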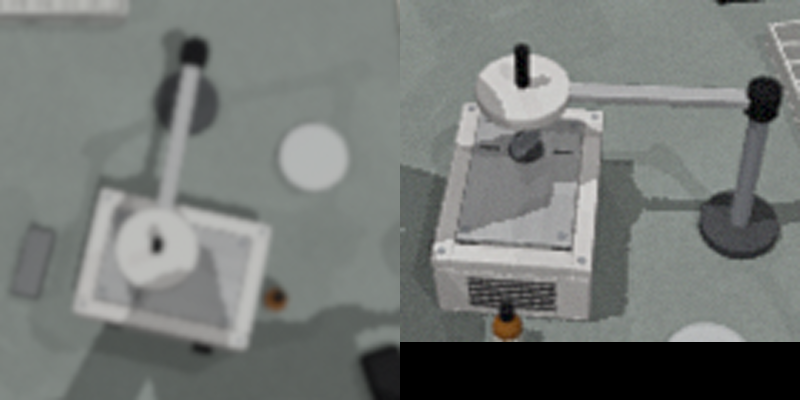

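```bash
python3 - <<'E'
from h import *
d=pickle.load(open("cap0.pkl","rb"));s=140/400
T=lambda u,v,z:plane(d["top"],205+u*s,110+v*s,z)[:2]
S=lambda u,v,z:plane(d["side"],195+(u-400)*s,150+v*s,z)[:2]
ct=[T(*p,100) for p in((103,190),(270,225),(245,348),(77,312))]
cs=[S(*p,100) for p in((463,104),(603,110),(590,262),(434,252))]
for c in(ct,cs): 
    c=np.array(c);print(c.round(),c.mean(0).round(1),[np.linalg.norm(c[i]-c[i-1]).round() for i in range(4)])
    e=(c[0]+c[3]-c[1]-c[2]) if c is not None else 0; print("long/first edge ang",np.arctan2(e[1],e[0]))
print("disc side",S(525,152,112),"index",S(488,148,108),S(562,152,108))
print("hand top",T(157,241,268),"side",S(521,46,268),"pivot",T(194,45,227),S(764,84,227))
E
```

```text
[[ 613.   16.]
 [ 570. -196.]
 [ 415. -163.]
 [ 458.   46.]] [514.2 -74.4] [np.float64(158.0), np.float64(216.0), np.float64(159.0), np.float64(213.0)]
long/first edge ang 1.3698739786058873
[[ 463.   48.]
 [ 620.   18.]
 [ 574. -188.]
 [ 421. -156.]] [519.5 -69.7] [np.float64(208.0), np.float64(160.0), np.float64(211.0), np.float64(156.0)]
long/first edge ang 2.94207781653334
disc side [524.5036444  -45.38838577] index [485.66865608 -30.7965448 ] [564.39681393 -46.98600589]
hand top [521.2849355 -49.5555865] side [524.11830552 -48.77076065] pivot [761.85854573 -92.38029732] [759.39147588 -89.66747702]
```

Both views agree: handle (523,-49), pivot (760,-91), housing yaw about -0.20, fastener about (524,-38). I'll move above the handle.

```bash
python3 -m crank '[[0,0,-0.0275,0,0,0.1385],[0,0,-0.0275,0,0,0.1385],[0,0,-0.0275,0,0,0.1385],[0,0,-0.0275,0,0,0.1385]]' 100
python3 -m crank '[[0.0248,-0.0489,0,0,0,0],[0.0248,-0.0489,0,0,0,0],[0.0248,-0.0489,0,0,0,0],[0.0248,-0.0489,0,0,0,0],[0.0248,-0.0489,0,0,0,0]]'
python3 -m crank '[[0.0248,-0.0489,0,0,0,0],[0.0248,-0.0489,0,0,0,0],[0.0248,-0.0489,0,0,0,0],[0.0248,-0.0489,0,0,0,0],[0.0248,-0.0489,0,0,0,0]]'
python3 -m crank '[[0,0,0,0,0,0],[0,0,0,0,0,0]]'
python3 - <<'E'
from h import *
c=bot.capture("wrist");cv2.imwrite("pics/w1.png",c["color"])
print({k:v for k,v in c.items() if k!="color"})
E
```

```text
time: 0.6
tool_pos: [194.1, -487.5, 337.2]
tcp_rot: [-3.141, 0.0, -0.18]
contact_force: [0.4, -0.7, 0.4]
grip_width: 91.5
finger_force: 0.0
time: 1.23
tool_pos: [359.6, -267.0, 336.5]
tcp_rot: [-3.141, 0.0, -0.176]
contact_force: [0.6, -0.7, -0.2]
grip_width: 91.9
finger_force: 0.0
time: 1.85
tool_pos: [524.4, -47.8, 336.4]
tcp_rot: [3.141, 0.0, -0.175]
contact_force: [0.2, -1.5, 0.1]
grip_width: 91.9
finger_force: 0.0
time: 2.1
tool_pos: [523.3, -49.6, 336.2]
tcp_rot: [3.141, 0.001, -0.175]
contact_force: [-0.8, -0.1, -0.4]
grip_width: 91.7
finger_force: 0.0
{'fov_y': 65.70646984690485, 'cx': 259.25800322309215, 'cy': 183.3926690300987, 'tool_from_camera': array([[ 1.31991482e-04,  9.67958816e-01,  2.51108966e-01,
         6.80003997e+01],
       [ 9.99999832e-01, -2.69395326e-04,  5.12813713e-04,
        -6.81444360e-01],
       [ 5.64030136e-04,  2.51108856e-01, -9.67958689e-01,
        -1.58159701e+02],
       [ 0.00000000e+00,  0.00000000e+00,  0.00000000e+00,
         1.00000000e+00]])}
```

View pics/w1.png

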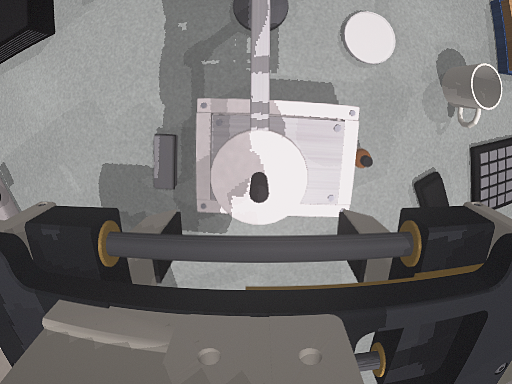

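The wrist view shows the handle at (259,187), on the tool's centre column, with nothing in the way. I'll go down and grip.

```bash
python3 -m crank '[[0,0,0.026,0,0,0],[0,0,0.026,0,0,0],[0,0,0.026,0,0,0],[0,0,0.026,0,0,0],[0,0,0,0,0,0]]'
python3 -m crank '[[0,0,0,0,0,0],[0,0,0,0,0,0],[0,0,0,0,0,0],[0,0,0,0,0,0],[0,0,0,0,0,0]]' 0
```

```text
time: 2.78
tool_pos: [522.1, -50.5, 231.4]
tcp_rot: [-3.142, 0.004, -0.177]
contact_force: [0.4, -0.2, 0.1]
grip_width: 91.7
finger_force: 0.0
time: 3.4
tool_pos: [523.6, -49.5, 232.8]
tcp_rot: [3.142, -0.0, -0.175]
contact_force: [-0.2, 0.2, 0.0]
grip_width: 46.8
finger_force: 0.0
```

```bash
python3 -m crank '[[0,0,0,0,0,0],[0,0,0,0,0,0],[0,0,0,0,0,0],[0,0,0,0,0,0],[0,0,0,0,0,0]]' 0
python3 -m crank '[[0.0008,-0.0192,0,0,0,0.08],[0.0008,-0.0192,0,0,0,0.08],[0.0008,-0.0192,0,0,0,0.08]]'

```

```text
time: 4.03
tool_pos: [523.6, -49.5, 232.7]
tcp_rot: [3.142, -0.0, -0.175]
contact_force: [0.4, 0.7, -0.2]
grip_width: 15.6
finger_force: 30.0
time: 4.4
tool_pos: [540.7, 5.4, 232.7]
tcp_rot: [3.141, -0.001, -0.418]
contact_force: [2.8, -3.6, -2.7]
grip_width: 15.5
finger_force: 30.0
```

Gripped on the 16 mm handle, and it swings with little force. I'll continue the arc.

```bash
python3 -m crank '[[0.0008,-0.0192,0,0,0,0.08],[0.0008,-0.0192,0,0,0,0.08],[0.0008,-0.0192,0,0,0,0.08],[0.0008,-0.0192,0,0,0,0.08],[0.0008,-0.0192,0,0,0,0.08]]'
python3 -m crank '[[0.0008,-0.0192,0,0,0,0.08],[0.0008,-0.0192,0,0,0,0.08],[0.0008,-0.0192,0,0,0,0.08],[0.0008,-0.0192,0,0,0,0.08],[0.0008,-0.0192,0,0,0,0.08]]'
python3 -m crank '[[0,0,0,0,0,0],[0,0,0,0,0,0]]'
python3 -m crank '[[0,0,0,0,0,0],[0,0,0,0,0,0],[0,0,0,0,0,0],[0,0,0,0,0,0],[0,0,0,0,0,0]]' 60
```

```text
time: 5.03
tool_pos: [596.4, 82.8, 232.7]
tcp_rot: [3.141, -0.002, -0.818]
contact_force: [2.2, -5.6, -0.1]
grip_width: 15.7
finger_force: 30.0
time: 5.65
tool_pos: [677.6, 132.3, 232.7]
tcp_rot: [3.141, -0.002, -1.219]
contact_force: [0.5, -6.2, 1.7]
grip_width: 15.4
finger_force: 30.0
time: 5.9
tool_pos: [677.8, 132.3, 232.7]
tcp_rot: [-3.14, -0.002, -1.216]
contact_force: [4.3, -3.9, -0.1]
grip_width: 15.4
finger_force: 30.0
time: 6.52
tool_pos: [676.8, 133.7, 232.7]
tcp_rot: [3.142, -0.0, -1.215]
contact_force: [-0.3, -0.8, -0.8]
grip_width: 54.6
finger_force: 0.0
```

```bash
python3 -m crank '[[0,0,-0.035,0,0,0],[0,0,-0.045,0,0,0],[0,0,-0.02,0,0,0]]' 100
python3 -m crank '[[0,0,0,0,0,-0.169],[0,0,0,0,0,-0.169],[0,0,0,0,0,-0.169],[0,0,0,0,0,-0.169],[0,0,0,0,0,-0.169]]'
python3 -m crank '[[0,0,0,0,0,-0.169],[-0.029,0.0495,0,0,0,0],[-0.029,0.0495,0,0,0,0],[-0.029,0.0495,0,0,0,0],[-0.029,0.0495,0,0,0,0]]'
python3 -m crank '[[0,0,0,0,0,0],[0,0,0,0,0,0],[0,0,0,0,0,0]]'
python3 - <<'E'
from h import *
o=bot.get_obs();c=bot.capture("wrist");cv2.imwrite("pics/w2.png",cv2.resize(c["color"][60:300,100:420],(800,600),interpolation=cv2.INTER_CUBIC))
t=bot.capture("top");pickle.dump((o,c,t),open("w2.pkl","wb"))
cv2.imwrite("pics/t2.png",t["color"])
print(o["tool_pos"],o["tcp_rot"])
E
```

```text
time: 6.9
tool_pos: [677.3, 133.7, 336.1]
tcp_rot: [-3.137, -0.001, -1.215]
contact_force: [-0.2, 0.4, -0.5]
grip_width: 80.5
finger_force: 0.0
time: 7.52
tool_pos: [676.8, 133.6, 332.7]
tcp_rot: [3.142, 0.0, -0.365]
contact_force: [-0.2, 0.5, -0.0]
grip_width: 91.3
finger_force: 0.0
time: 8.15
tool_pos: [522.2, -38.3, 332.9]
tcp_rot: [3.141, -0.001, -0.201]
contact_force: [-0.0, -1.5, 0.8]
grip_width: 91.9
finger_force: 0.0
time: 8.52
tool_pos: [524.3, -36.5, 332.5]
tcp_rot: [-3.141, -0.0, -0.2]
contact_force: [-0.5, 0.4, -0.1]
grip_width: 91.9
finger_force: 0.0
[524.31686288 -36.45562654 332.53960913] [-3.14139789e+00 -7.92311620e-05 -2.00003761e-01]
```

View pics/w2.png

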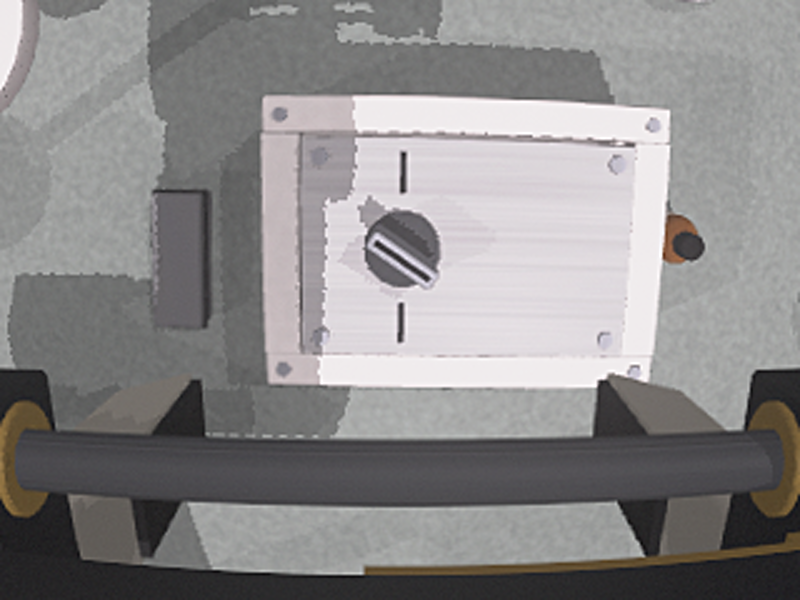

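The fastener wing's slot runs from (374,242) to (433,281), with index lines at column 402. The lamp head is far to the left. Next I'll turn these pixels into positions.

```bash
cat >> h.py <<'E'
from scipy.spatial.transform import Rotation as Ro
def wplane(o,c,u,v,z):
    f=192/np.tan(np.radians(c["fov_y"]/2));x,y=u-c["cx"],v-c["cy"];r=np.hypot(x,y);a=r/f
    d=np.array([np.sin(a)*x/r,-np.sin(a)*y/r,-np.cos(a)])
    M=c["tool_from_camera"];R=Ro.from_euler("xyz",o["tcp_rot"]).as_matrix()
    p=R@M[:3,3]+o["tool_pos"];d=R@M[:3,:3]@d
    return (p+d*(z-p[2])/d[2])[:2]
E
python3 - <<'E'
from h import *
o,c,t=pickle.load(open("w2.pkl","rb"))
W=lambda u,v,z:wplane(o,c,100+u/2.5,60+v/2.5,z)
a,b=W(374,242,142),W(433,281,142);print("wing",a,b,(a+b)/2,np.linalg.norm(a-b),"ang",np.arctan2(*(a-b)[::-1]))
a,b=W(403.5,152,108),W(401,342,108);print("idx",a,b,(a+b)/2,np.arctan2(*(a-b)[::-1]))
q=np.array([W(*p,100) for p in((263,96),(669,109),(648,388),(269,384))]);print(q,q.mean(0),np.arctan2(*(q[0]+q[3]-q[1]-q[2])[::-1])-np.pi/2)
E
```

```text
wing [536.73629   -26.3233206] [512.5319929  -50.21533573] [524.63414145 -38.26932817] 34.009945385958396 ang 0.778905407937469
idx [574.35318039 -48.4161303 ] [475.26138185 -27.11618502] [524.80728112 -37.76615766] -0.21172994270715018
[[ 618.69892227   17.71671374]
 [ 572.26428367 -195.1604865 ]
 [ 415.91903026 -162.26287571]
 [ 463.04924135   51.46988242]] [517.48286939 -72.05919151] -0.21590329055296875
```

```bash
python3 -m crank '[[0.0007,0.0015,0,0,0,0],[0,0,0,0,0,-0.163],[0,0,0,0,0,-0.163],[0,0,0,0,0,-0.163],[0,0,0,0,0,-0.163]]' 60
python3 -m crank '[[0,0,0,0,0,-0.163],[0,0,0,0,0,-0.163],[0,0,0.045,0,0,0],[0,0,0.045,0,0,0],[0,0,0.045,0,0,0]]'
python3 -m crank '[[0,0,0,0,0,0],[0,0,0,0,0,0]]'
python3 - <<'E'
from h import *
o=bot.get_obs();c=bot.capture("wrist");cv2.imwrite("pics/w3.png",cv2.resize(c["color"][60:300,100:420],(800,600)))
print(o["tool_pos"],o["tcp_rot"])
E
```

```text
time: 9.25
tool_pos: [524.2, -38.6, 332.5]
tcp_rot: [-3.142, 0.0, 0.457]
contact_force: [0.5, -0.4, 0.3]
grip_width: 55.2
finger_force: 0.0
time: 9.88
tool_pos: [524.2, -38.6, 196.4]
tcp_rot: [3.141, -0.0, 0.777]
contact_force: [0.3, 1.0, 0.2]
grip_width: 55.0
finger_force: 0.0
time: 10.12
tool_pos: [525.2, -39.0, 199.4]
tcp_rot: [3.139, -0.001, 0.777]
contact_force: [-0.6, 0.2, 0.5]
grip_width: 54.9
finger_force: 0.0
[525.15183487 -38.97839355 199.40180719] [ 3.13942065e+00 -1.31450876e-03  7.77035598e-01]
```

View pics/w3.png

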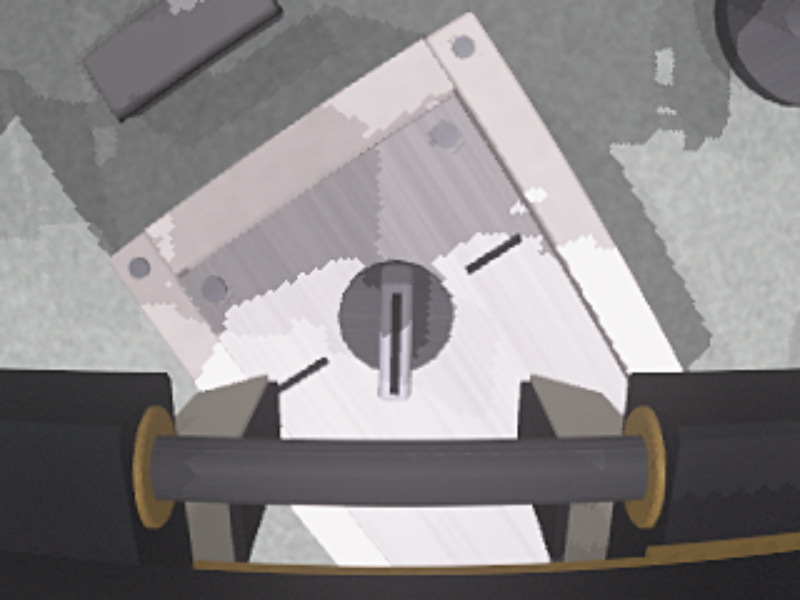

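The wing is upright in the view at column 396, so it is centred and parallel to the pads. I'll descend and grip.

```bash
python3 -m crank '[[0,0,0.03,0,0,0],[0,0,0.03,0,0,0],[0,0,0.022,0,0,0],[0,0,0,0,0,0]]'
python3 -m crank '[[0,0,0,0,0,0],[0,0,0,0,0,0],[0,0,0,0,0,0],[0,0,0,0,0,0],[0,0,0,0,0,0]]' 0
python3 -m crank '[[0,0,0,0,0,0],[0,0,0,0,0,0]]'
```

```text
time: 10.68
tool_pos: [524.3, -38.9, 116.1]
tcp_rot: [3.142, 0.0, 0.777]
contact_force: [0.3, -0.4, 0.8]
grip_width: 55.1
finger_force: 0.0
time: 11.3
tool_pos: [523.9, -38.8, 115.8]
tcp_rot: [-3.141, 0.0, 0.777]
contact_force: [-2.0, 2.6, 3.5]
grip_width: 9.6
finger_force: 24.9
time: 11.55
tool_pos: [523.9, -38.7, 115.8]
tcp_rot: [-3.141, 0.0, 0.777]
contact_force: [-0.9, 0.3, 1.9]
grip_width: 9.6
finger_force: 29.9
```

Gripped at 9.6 mm, the wing's thickness. I'll turn it 0.99 rad clockwise.

```bash
python3 -m crank '[[0,0,0,0,0,0.11],[0,0,0,0,0,0.11],[0,0,0,0,0,0.11]]'
python3 -m crank '[[0,0,0,0,0,0.11],[0,0,0,0,0,0.11],[0,0,0,0,0,0.11]]'
python3 -m crank '[[0,0,0,0,0,0.11],[0,0,0,0,0,0.11],[0,0,0,0,0,0.11],[0,0,0,0,0,0],[0,0,0,0,0,0]]'
python3 -m crank '[[0,0,0,0,0,0],[0,0,0,0,0,0],[0,0,0,0,0,0],[0,0,0,0,0,0],[0,0,0,0,0,0]]' 50
python3 -m crank '[[0,0,-0.03,0,0,0],[0,0,-0.05,0,0,0],[0,0,0,0,0,0],[0,0,0,0,0,0]]'
python3 - <<'E'
from h import *
o=bot.get_obs();c=bot.capture("wrist");cv2.imwrite("pics/w4.png",cv2.resize(c["color"][60:300,100:420],(800,600)))
pickle.dump((o,c),open("w4.pkl","wb"));print(o["tool_pos"],o["tcp_rot"])
E
```

```text
time: 11.92
tool_pos: [523.7, -38.5, 115.8]
tcp_rot: [-3.141, 0.0, 0.443]
contact_force: [-1.2, 3.2, 3.3]
grip_width: 9.6
finger_force: 30.0
time: 12.3
tool_pos: [523.6, -38.1, 115.8]
tcp_rot: [-3.14, 0.001, 0.113]
contact_force: [-1.1, 4.7, 3.5]
grip_width: 10.2
finger_force: 30.0
time: 12.92
tool_pos: [523.6, -37.7, 115.8]
tcp_rot: [-3.14, 0.001, -0.213]
contact_force: [-1.1, 5.4, 3.6]
grip_width: 10.2
finger_force: 29.9
time: 13.55
tool_pos: [524.0, -38.9, 115.7]
tcp_rot: [3.141, -0.0, -0.213]
contact_force: [-0.7, -0.3, 0.4]
grip_width: 45.6
finger_force: 0.0
time: 14.05
tool_pos: [523.7, -38.8, 195.3]
tcp_rot: [3.141, 0.0, -0.213]
contact_force: [-0.0, -0.2, -0.5]
grip_width: 46.1
finger_force: 0.0
[523.67230077 -38.77062958 195.34078806] [ 3.14147065e+00  3.96944438e-04 -2.13170203e-01]
```

View pics/w4.png

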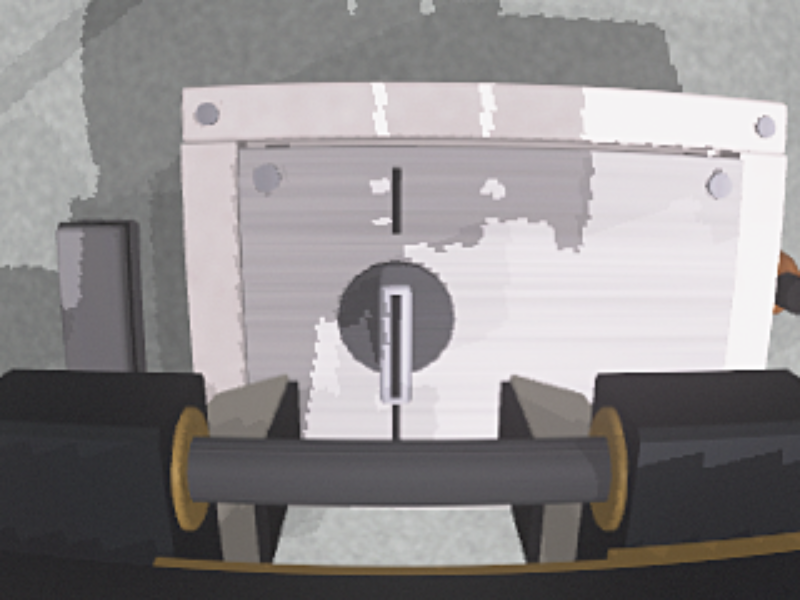

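The slot now lines up with the index lines (all at column 396). I'll shut the fingers, shift 75 mm along tool +y to the bare spot and press.

```bash
python3 -m crank '[[0,0.0375,0,0,0,0],[0,0.0375,0,0,0,0],[0,0,0,0,0,0],[0,0,0,0,0,0],[0,0,0,0,0,0]]' 0
python3 -m crank '[[0,0,0.03,0,0,0],[0,0,0.03,0,0,0],[0,0,0.02,0,0,0],[0,0,0,0,0,0],[0,0,0,0,0,0]]'
python3 -m crank '[[0,0,0.003,0,0,0],[0,0,0.003,0,0,0],[0,0,0.003,0,0,0],[0,0,0,0,0,0]]'
```

```text
time: 14.72
tool_pos: [508.1, -111.2, 195.3]
tcp_rot: [-3.141, 0.001, -0.212]
contact_force: [-0.4, 0.5, -0.6]
grip_width: 1.9
finger_force: 0.0
time: 15.35
tool_pos: [508.8, -111.9, 116.5]
tcp_rot: [3.141, -0.001, -0.212]
contact_force: [-0.2, -0.9, 0.2]
grip_width: 0.1
finger_force: 0.0
time: 15.85
tool_pos: [508.3, -112.2, 107.2]
tcp_rot: [3.141, -0.001, -0.213]
contact_force: [-1.4, 1.3, 6.7]
grip_width: 0.6
finger_force: 3.4
```

```bash
python3 -m crank '[[0,0,0.003,0,0,0],[0,0,0.003,0,0,0],[0,0,0,0,0,0]]'
python3 -m crank '[[0,0,0.002,0,0,0],[0,0,0,0,0,0]]'
python3 -m crank '[[0,0,0.002,0,0,0],[0,0,0,0,0,0]]'
```

```text
time: 16.23
tool_pos: [508.4, -112.2, 101.7]
tcp_rot: [3.141, -0.001, -0.213]
contact_force: [-3.6, 1.4, 11.6]
grip_width: 0.8
finger_force: 5.4
time: 16.48
tool_pos: [508.4, -112.2, 100.2]
tcp_rot: [3.141, -0.001, -0.213]
contact_force: [-3.1, 1.5, 13.9]
grip_width: 0.5
finger_force: 6.6
time: 16.73
tool_pos: [508.4, -112.2, 100.0]
tcp_rot: [3.141, -0.002, -0.213]
contact_force: [-8.6, 1.7, 27.8]
grip_width: 0.4
finger_force: 14.3
```

The cover is on its stop (tip at 100.0 mm, 28 N). I'll hold and check once more.

```bash
python3 -m crank '[[0,0,0,0,0,0],[0,0,0,0,0,0],[0,0,0,0,0,0],[0,0,0,0,0,0],[0,0,0,0,0,0]]'
python3 - <<'E'
from h import *
c=bot.capture("side");w=bot.capture("wrist")["color"]
cv2.imwrite("pics/end.png",np.hstack([cv2.resize(c["color"][120:300,160:400],(400,300)),cv2.resize(w,(400,300))]))
E
```

```text
time: 17.35
tool_pos: [508.4, -112.2, 100.0]
tcp_rot: [3.141, -0.003, -0.213]
contact_force: [-9.1, 3.4, 28.5]
grip_width: 0.6
finger_force: 14.2
```

View pics/end.png

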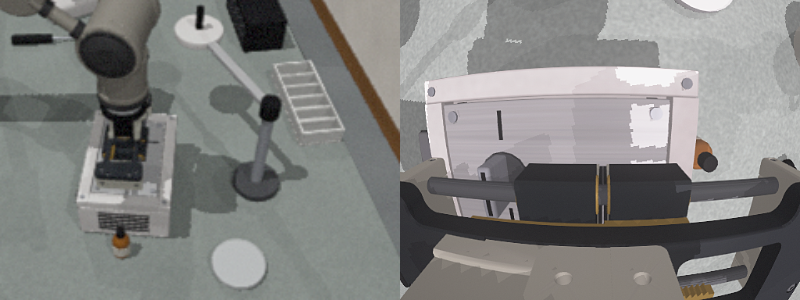

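The lamp head, at (200,28) in the left half, is well aside. The cover is flush and the slot is still in line with the index lines, so I'll hand it in.

```bash
python3 -c "
from plant import bot
print(bot.close_job())"
```

```text
the job is handed in; nothing more can be done
None
```

I handed the job in at about 17 s: the lamp's handle is about 23 cm from the fastener, the slot is lined up with the index lines, and the fingers hold the cover home with about 28 N; I saw no bystander moved, and the hand-in returned no verdict.

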